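# Feed fresh test holders into the lamp station

### The job

An old sample holder blocks the loading bay of the lamp station: slide it out through the front mouth and stand it upright on the black foam pad at the right. Then feed in every fresh holder standing on the plywood board: slide it foot-under-plate through the mouth into the bay and push the sprung ram fully home, so that the holder goes right under the lamp hood. Finish with all the fresh holders upright under the hood and the ram sprung back, and leave the amber bottle and the white pot where they are.

Things in the scene. Friction and masses are not known exactly. Their poses are not given: they have to be found in the camera images.
- station: lamp station, fixed: a low metal track, slotted grey top plate, lamp hood on posts. Origin: on the table below the centre of the loading bay; x points across the track (mouth on the -x side, facing left and towards the robot); y along the track (hood on the +y side, ram on the -y side); z up. Plate: z = 15 to 19 mm, x = -44 to 44, y = -110 to 227 mm
- bay (a point): centre of the loading bay, on the track floor, 4 mm above the table. The plate's T-shaped slot is 22 mm wide: one arm along y at x = 0 over the whole length, a branch along x from the mouth to the bay. The channel under the plate is a like T, 40 mm wide and 11 mm high: a holder's foot slides under the plate, its stem stands through the slot; the foot does not pass through the slot from above
- mouth (a point): middle of the mouth, 44 mm in front (-x) of the bay at the plate's front edge, on the track floor. In front of it is an open apron level with the track floor (4 mm above the table), reaching 56 mm further to -x and 55 mm to either side. Axes as the station's
- hood_entry (a point): on the track's centre line below the hood's entry edge, 64 mm to the +y side of the bay, on the track floor. The hood's roof begins here: z = 76 to 86 mm above the table (ribs to 92), x = -50 to 50 mm of the station, 166 mm long, on 8 mm posts; the channel's far stop is 217 mm from the bay centre. Pushed holders slide easily and queue foot to foot. Axes as the station's
- ram_paddle (a point): centre of the ram's upright black paddle, 50 mm above the table; the paddle is 12 mm thick along the station's y, 34 mm wide along x, and reaches from z = 26 to 74 mm. It moves with the ram; at rest it is 66 mm to the -y side of the bay
- ram (a joint): travel of the sprung ram along the track towards the hood (station's +y): 0 sprung back at rest, 0.088 m fully home. The spring pushes back with 2 N at rest, 7 N fully home. At rest the ram's nose is 20 mm on the -y side of the bay centre, just clear of a holder's foot there; fully home it leaves the last holder's centre 86 mm on the +y side of the bay. It springs back by itself when let go
- pad: flat black foam pad, fixed, 85 (its x) x 100 (its y) x 23 mm high, firm. Origin: centre of its underside
- board: plain plywood board on the table to the left of the station, fixed, 200 (x) x 260 (y) x 5 mm thick; the fresh holders start standing on it. Origin: centre of its underside
- old_mid (a point): the old holder, which starts in the loading bay, up to 10 mm off its centre towards the hood: sample holder: a steel foot disc 36 mm across and 8 mm thick carrying a straight round aluminium stem 16 mm across with a white ceramic test button as its end, 66 mm tall in all, 120 g. The point is on its axis half-way up, 33 mm above its underside; z points up the stem. 
- fresh_a_mid (a point): fresh holder, may be absent; starts standing on the board: sample holder: a steel foot disc 36 mm across and 8 mm thick carrying a straight round aluminium stem 16 mm across with a white ceramic test button as its end, 66 mm tall in all, 120 g. The point is on its axis half-way up, 33 mm above its underside; z points up the stem. 
- fresh_b_mid (a point): fresh holder, may be absent; starts standing on the board: sample holder: a steel foot disc 36 mm across and 8 mm thick carrying a straight round aluminium stem 16 mm across with a white ceramic test button as its end, 66 mm tall in all, 120 g. The point is on its axis half-way up, 33 mm above its underside; z points up the stem. 
- fresh_c_mid (a point): fresh holder, may be absent; starts standing on the board: sample holder: a steel foot disc 36 mm across and 8 mm thick carrying a straight round aluminium stem 16 mm across with a white ceramic test button as its end, 66 mm tall in all, 120 g. The point is on its axis half-way up, 33 mm above its underside; z points up the stem. 
- fresh_d_mid (a point): fresh holder, may be absent; starts standing on the board: sample holder: a steel foot disc 36 mm across and 8 mm thick carrying a straight round aluminium stem 16 mm across with a white ceramic test button as its end, 66 mm tall in all, 120 g. The point is on its axis half-way up, 33 mm above its underside; z points up the stem. 
- gel_pot: white round pot with a red lid, 48 mm across, 52 mm tall, loose; leave alone. Origin: centre of underside
- amber_bottle: amber bottle with black cap, 38 mm across, 78 mm tall, loose; leave alone. Origin: centre of underside
Things that resemble listed ones, but are neither listed nor needed, are in the scene too. What is shaped like the part that bears fresh_b_mid but blue is not meant. Leave any yellow look-alike of the part that bears fresh_d_mid alone.

How it is judged:
On the way, in this order (a step that is already met when the one before it is completed fails the run):
1. the old holder has been slid out of the bay and stands upright on the foam pad (x of old_mid in the frame of pad between -0.042 and 0.042 m and y of old_mid in the frame of pad between -0.05 and 0.05 m and z of old_mid in the frame of pad between 0.048 and 0.064 m and angle between old_mid's own z axis and vertical below 0.15 rad), for 0.2 s.
2. every fresh holder is under the hood with the ram pushed fully home (over 82 mm of its 88 mm) (y of fresh_a_mid in the frame of station between 0.08 and 0.205 m and x of fresh_a_mid in the frame of station between -0.012 and 0.012 m and z of fresh_a_mid in the frame of station between 0.028 and 0.046 m and angle between each of fresh_a_mid, fresh_b_mid, fresh_c_mid, fresh_d_mid's own z axis and vertical below 0.15 rad and y of fresh_b_mid in the frame of station between 0.08 and 0.205 m and x of fresh_b_mid in the frame of station between -0.012 and 0.012 m and z of fresh_b_mid in the frame of station between 0.028 and 0.046 m and y of fresh_c_mid in the frame of station between 0.08 and 0.205 m and x of fresh_c_mid in the frame of station between -0.012 and 0.012 m and z of fresh_c_mid in the frame of station between 0.028 and 0.046 m and y of fresh_d_mid in the frame of station between 0.08 and 0.205 m and x of fresh_d_mid in the frame of station between -0.012 and 0.012 m and z of fresh_d_mid in the frame of station between 0.028 and 0.046 m and value of joint ram above 0.082 m), for 0.1 s.
At the end, for the whole second after the job is handed in: every fresh holder stands upright (within 9 degrees) in the track under the hood, its centre more than 80 mm along from the bay centre; the old holder stands upright (within 9 degrees) on the foam pad; the ram has sprung back to within 5 mm of rest (all of step 1 and y of fresh_a_mid in the frame of station between 0.08 and 0.205 m and x of fresh_a_mid in the frame of station between -0.012 and 0.012 m and z of fresh_a_mid in the frame of station between 0.028 and 0.046 m and angle between each of fresh_a_mid, fresh_b_mid, fresh_c_mid, fresh_d_mid's own z axis and vertical below 0.15 rad and y of fresh_b_mid in the frame of station between 0.08 and 0.205 m and x of fresh_b_mid in the frame of station between -0.012 and 0.012 m and z of fresh_b_mid in the frame of station between 0.028 and 0.046 m and y of fresh_c_mid in the frame of station between 0.08 and 0.205 m and x of fresh_c_mid in the frame of station between -0.012 and 0.012 m and z of fresh_c_mid in the frame of station between 0.028 and 0.046 m and y of fresh_d_mid in the frame of station between 0.08 and 0.205 m and x of fresh_d_mid in the frame of station between -0.012 and 0.012 m and z of fresh_d_mid in the frame of station between 0.028 and 0.046 m and value of joint ram below 0.005 m); the robot touches nothing.
It fails at once if the old holder is pushed along the track under the hood (y of old_mid in the frame of station between 0.065 and 0.2 m and x of old_mid in the frame of station between -0.02 and 0.02 m and z of old_mid in the frame of station below 0.05 m).
It fails at once if the gel pot is moved by more than 4 cm or tipped (distance of gel_pot from where it was at the start of the episode above 0.04 m or angle between gel_pot's own z axis and vertical above 0.5 rad).
It fails at once if the amber bottle is moved by more than 4 cm or tipped (distance of amber_bottle from where it was at the start of the episode above 0.04 m or angle between amber_bottle's own z axis and vertical above 0.5 rad).
Of fresh_a, fresh_b, fresh_c, fresh_d only 3 to 4 are there at a start; the rules pass over those that are not, and their reading is None.
At some moment in a run one of fresh_a, fresh_b, fresh_c, fresh_d may be knocked a few centimetres aside while the robot is not near it.
Once in a run the grip may slacken for a moment while it holds something.
It also fails if it takes over 210 s, if anything falls off the work surface, if the arm or the gripper's body presses on something with over 40 N, if the wrist force passes 120 N, or if a joint passes its speed limit or range.

### The arm

A 7-joint arm with a two-finger parallel gripper is mounted at the origin on a cart in front of the work surface, level with it; the furniture and walls round the work are solid. World frame = base frame: x ahead of the robot, y to its left, z up, the work surface at z = 0. Lengths are in m, angles in rad, forces in N, time in s.
With the tool pointing down it reaches from about 0.4 to 0.875 m from the base axis. Payload 19.3 kg.
Tool frame: the origin (TCP) lies where the fingers leave the gripper's body, on its centre line; the fingertips stand bot.tip_reach ahead of it and the grasp point (between the pads) lies 54 mm ahead of it (bot.tip_reach is the distance from the TCP to the fingertips, in m); z points along the fingers, y is the line along which they close (so a half turn about z gives the same grasp; the last joint's range is limited). The gripper opens to 85 mm and grips with 20 to 120 N. Pads are 22 mm wide; open, the fingers measure 114 mm over their backs; the gripper's body (76 mm by 85 mm) begins 54 mm behind the grasp point. The pads swing forward as they close: fully open they stand 13 mm farther back than shut.
Start: joints at [1.152, 0.521, -0.036, 1.599, 0.021, 1.021, -0.113], TCP at [0.214, -0.587, 0.304] pointing down, gripper open.
Joint ranges: [-2.91, 2.91], [-0.3, 2.13], [-1.5, 1.42], [0.17, 2.43], [-1.26, 4.41], [0.16, 1.93], [-2.52, 2.52]. Speed limits (rad/s): [1.89, 1.89, 2.39, 2.39, 3.01, 3.01, 3.01].

### API

Orientations are given as [roll, pitch, yaw] about the fixed x, y, z axes, in that order (R = Rz(yaw) Ry(pitch) Rx(roll)).
In Python, from workcell import bot gives the robot as it stands. The module is installed in compiled form; this text tells all that it offers.
- The arm moves only by the shell command python3 -m jog 'ROWS' [FORCE]. ROWS is JSON, a list that holds one entry, the list of rows, each a list of 7 numbers: the shift along the tool's x, y, z in mm, then the turn, a rotation vector about the tool's x, y, z in rad, then the opening, from 0 (shut) to 1 (fully open). In form: [[[tx, ty, tz, wx, wy, wz, fingers], ...]]. A call has 1 to 5 rows; each row shifts and turns the commanded pose from where the row before left it, along the tool's axes as they then stand; what a row does not reach is not made up. A row lasts 1/10 s, in which the tool goes at most 50 mm and 8.59 degrees, less where a joint would pass 70% of its speed; a pose out of reach is approached as far as the arm can. A call is refused whole if a number of a shift passes 50 or a number of a turn 0.15, either way. A call with a gripper value outside its range is refused whole. The fingers move at their own pace and stop on an object; FORCE is the grip in N (left out, the last holds). Time passes only in rows, so rows that do not move let the fingers close. It gives the time, the measured TCP pose, the force, the opening and the grip force at its end, in the units of the state.
- bot.observe(): the state, without advancing time (a new reading comes with each control period).
- bot.grab_frame(name): name is "scene" or "top"; returns a dict with "img" (384x512x3 uint8, red, green, blue), "intrinsics" (3x3 intrinsics, pixels), "R" (3x3) and "t" (3): a world point X has camera coordinates R X + t. Camera axes: x right, y down, z forward; pixel columns grow to the right and rows downward; lengths in m; the calibration is good to about 2 mm. A picture is of the moment at which its call begins. There is no depth.
- bot.job_done(): hands the job in; it is judged then, once.
Trained networks look in a picture, given as the dict that the camera call returned (one of the last four; its "shot" number tells which), for a name from the list of things; names that differ only in an ending like _2 or _b are one class to them, and where a whole thing is asked for, a point or a joint stands for the part that bears it (a point fixed in the world has none). Each returns a list of dicts, best first, with "conf" (0 to 1); they miss things now and then, are a little off and sometimes report something else, mostly with a low value. They report only what shows in the picture. A call takes as long as a camera call. They do not tell look-alikes from the thing itself.
- bot.trace(query, picture): "region" (384x512 bool, what is visible of it).
- bot.spot_point(query, picture): "xyz" ([x, y, z] in m, in world coordinates, good to about 4 mm: a listed point, or the origin of a listed thing).
The state is a dict: "clock": time; "qpos": joint angles; "qd": joint speeds; "joint_efforts": joint torques, N m; "position": TCP position; "tool_rot": TCP orientation; "force": force on the tool from outside, world axes, zero at the start; "moment": the same for the moment, N m; "grip_width": finger opening in m; "finger_force": force on a finger pad.
Only numpy, scipy, OpenCV 4.12 (cv2) and the standard library are available. Lean on these libraries where they do the work, as an engineer would, in place of code of your own. Each camera call takes 0.05 s, during which the arm holds its last target. There are 200 camera calls.

## Working session

There is one attempt and no reset: what is moved stays moved. The work goes in short steps, Python scripts to look and compute and a shell command to move; the robot and the scene stay as the last step left them, time stands still between calls to the robot, and variables do not carry over. Pictures are saved under pics/ and viewed, at most 14 in all, crops included, and the job is handed in when it is done.

```bash
mkdir -p pics; cat > h.py <<'E'
import numpy as np, cv2
from workcell import bot
from scipy.spatial.transform import Rotation as Ro
def save(n,p):
    cv2.imwrite(f'pics/{p}.png',cv2.cvtColor(n['img'],cv2.COLOR_RGB2BGR))
def ray(f,u,v,z):
    d=f['R'].T@np.linalg.solve(f['intrinsics'],[u,v,1]); c=-f['R'].T@f['t']
    return c+d*(z-c[2])/d[2]
def proj(f,X):
    p=f['intrinsics']@(f['R']@np.array(X)+f['t']); return p[:2]/p[2]
E
python3 - <<'E'
from h import *
s=bot.observe(); print(s, bot.tip_reach)
fs={n:bot.grab_frame(n) for n in('top','scene')}
for n,f in fs.items():
    save(f,n+'0'); print(n,-f['R'].T@f['t'])
    for q in['station','bay','mouth','hood_entry','ram_paddle','pad','board','old_mid','fresh_a_mid','gel_pot','amber_bottle']:
        print(q,[(np.round(d['xyz'],3).tolist(),round(d['conf'],2),proj(f,d['xyz']).round().tolist()) for d in bot.spot_point(q,f)])
E
```

```text
{'clock': 0.0, 'qpos': array([ 1.15180381,  0.52201959, -0.03635621,  1.60001357,  0.02117163,
        1.02110387, -0.11282657]), 'qd': array([-0.00043017,  0.00079498,  0.00127525, -0.00028315,  0.00031896,
        0.00200061,  0.00168561]), 'joint_efforts': array([ 3.54824188e-03, -9.27081513e+01,  1.98147006e+00, -3.69916248e+01,
        1.79073529e-02,  8.43625021e-03, -5.64990887e-05]), 'position': array([ 0.21350298, -0.58712261,  0.30331989]), 'tool_rot': array([-3.14043256e+00,  4.50827917e-05,  3.48766244e-01]), 'force': array([ 0.99503648, -0.2840144 , -0.5325516 ]), 'moment': array([-0.01866353, -0.0162162 ,  0.03119742]), 'finger_force': 0.0, 'grip_width': 0.0855619995737} 0.0726
top [0.3523964  0.05164473 1.56943473]
station [([0.595, -0.005, -0.006], 0.63, [277.0, 169.0])]
bay [([0.598, -0.006, 0.009], 0.62, [277.0, 167.0])]
mouth [([0.568, 0.034, 0.004], 0.87, [266.0, 176.0])]
hood_entry [([0.647, 0.039, 0.004], 0.58, [264.0, 153.0])]
ram_paddle []
pad [([0.477, -0.316, -0.005], 0.82, [370.0, 203.0])]
board [([0.519, 0.229, 0.041], 0.69, [207.0, 190.0]), ([0.482, 0.289
[... 419 characters left out ...]
outh [([0.566, 0.028, 0.005], 0.56, [244.0, 210.0])]
hood_entry [([0.652, 0.038, 0.006], 0.61, [223.0, 203.0]), ([0.615, -0.22, -0.003], 0.27, [277.0, 180.0])]
ram_paddle [([0.546, -0.05, 0.046], 0.51, [264.0, 191.0])]
pad [([0.478, -0.321, 0.004], 0.69, [323.0, 179.0]), ([0.603, -0.0, 0.036], 0.58, [241.0, 195.0])]
board [([0.481, 0.285, -0.001], 0.71, [207.0, 260.0])]
old_mid [([0.605, 0.0, 0.033], 0.59, [241.0, 195.0])]
fresh_a_mid [([0.512, 0.355, 0.042], 0.78, [178.0, 256.0])]
gel_pot [([0.618, -0.221, -0.005], 0.69, [277.0, 180.0]), ([0.597, -0.005, 0.002], 0.33, [244.0, 203.0])]
amber_bottle [([0.354, 0.117, -0.0], 0.55, [280.0, 248.0]), ([0.601, -0.004, 0.003], 0.46, [242.0, 203.0])]
```

```bash
python3 - <<'E'
import cv2
for n,(a,b,c,d) in {'top0':(100,270,140,400),'scene0':(130,330,130,390)}.items():
    i=cv2.imread(f'pics/{n}.png')[a:b,c:d]; cv2.imwrite(f'pics/{n}c.png',cv2.resize(i,None,fx=3,fy=3,interpolation=cv2.INTER_CUBIC))
E
```

```text
(no output)
```

View pics/top0c.png

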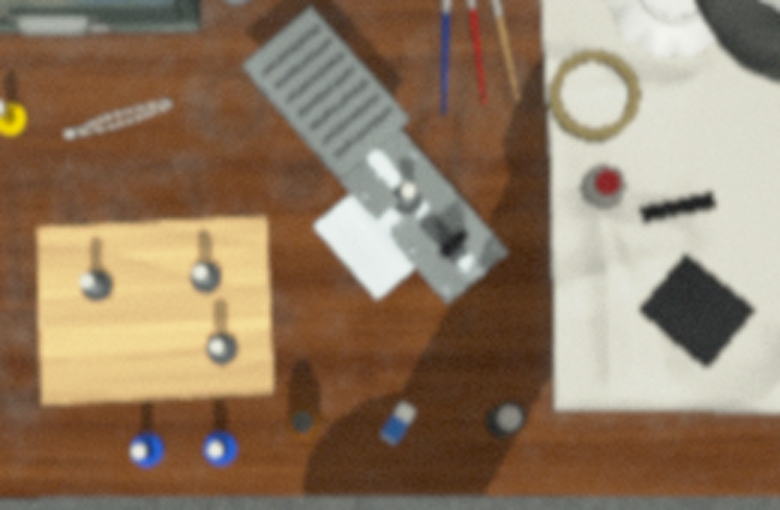

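View pics/scene0c.png

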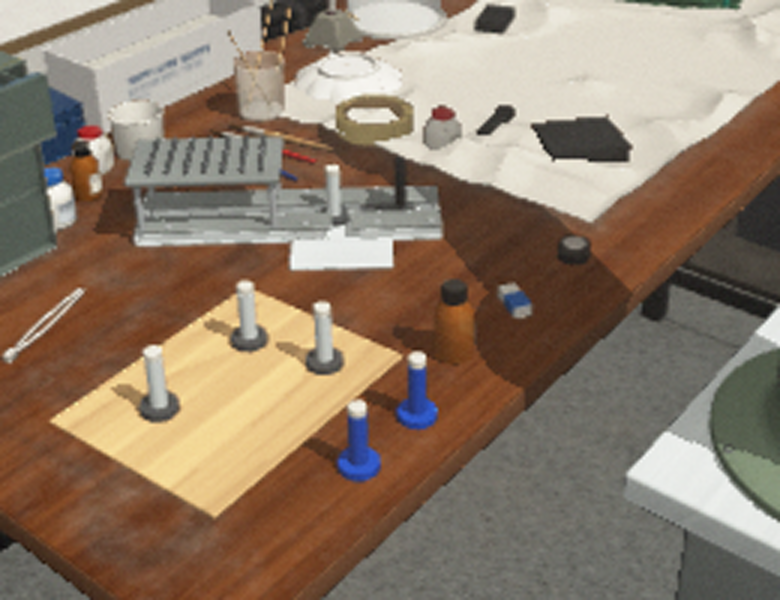

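Three steel fresh holders stand on the board (top crop about (95,285), (205,275) and (222,347)). The blue pair and the yellow one are look-alikes. The old holder is in the bay at about (408,190). Next I'll fit the station pose and locate the holders.

```bash
python3 - <<'E'
from h import *
from scipy.optimize import least_squares
T=bot.grab_frame('top'); S=bot.grab_frame('scene')
C=lambda f,u,v:(u/3+(140 if f is T else 130),v/3+(100 if f is T else 130))
pts=[(T,507,255,(44,-110,19)),(T,447,302,(-44,-110,19)),(T,243,65,(-50,230,86)),(T,312,8,(50,230,86)),(T,408,122,(50,64,86)),(T,313,225,(-100,55,4)),(T,377,300,(-100,-55,4)),
(S,290,267,(-100,55,4)),(S,393,267,(-100,-55,4))]
def W(p,X):
    c,s=np.cos(p[2]),np.sin(p[2]); x,y,z=np.array(X)/1000
    return [p[0]+c*x-s*y,p[1]+s*x+c*y,z]
res=lambda p:np.concatenate([proj(f,W(p,X))-(np.array(C(f,u,v))-.33) for f,u,v,X in pts])
r=least_squares(res,[.598,-.006,-.87],loss='soft_l1'); print(r.x,np.degrees(r.x[2])); print(r.fun.reshape(-1,2).round(1).tolist())
for n,f in(('T',T),('S',S)):
  for q in('fresh_a_mid','old_mid'):
    for d in bot.trace(q,f):
        m=d['region']; ys,xs=np.nonzero(m); print(n,q,round(d['conf'],2),m.sum(),xs.min(),xs.max(),ys.min(),ys.max())
    print([(np.round(d['xyz'],3).tolist(),round(d['conf'],2)) for d in bot.spot_point(q,f)])
# circles: project foot disc model, pick via dark/bright
g=cv2.cvtColor(T['img'],cv2.COLOR_RGB2HSV)
for (u,v) in[(95,285),(205,275),(222,347),(408,190)]:
    cu,cv_=C(T,u,v); cu,cv_=int(cu),int(cv_)
    w=g[cv_-9:cv_+10,cu-9:cu+10].astype(int); m=((w[...,1]<70)).astype(np.uint8)
    n,l,st,ce=cv2.connectedComponentsWithStats(m); k=1+st[1:,4].argmax()
    b=(m>0)&(w[...,2]>200); yy,xx=np.nonzero(b)
    c=ce[k]+[cu-9,cv_-9]; print('foot blob',c.round(1),st[k].tolist(),ray(T,*c,.013).round(4),'button',xx.mean()+cu-9,yy.mean()+cv_-9,len(xx),ray(T,xx.mean()+cu-9,yy.mean()+cv_-9,.071).round(4))
E
```

```text
[ 0.59461854 -0.00476404 -0.87112697] -49.91189851647925
[[0.1, -0.6], [0.0, 0.8], [-0.5, -0.3], [0.0, -0.7], [1.1, -0.7], [-0.0, 0.4], [-0.3, 0.1], [0.0, 1.0], [0.5, 0.4]]
T fresh_a_mid 0.39 65 167 176 191 199
[([0.509, 0.352, 0.038], 0.6)]
T old_mid 0.42 72 271 279 161 171
[([0.606, -0.0, 0.042], 0.55), ([0.477, -0.319, -0.002], 0.43), ([0.62, -0.211, 0.003], 0.31)]
S fresh_a_mid 0.5 212 176 189 245 270
[([0.511, 0.353, 0.04], 0.72)]
S old_mid 0.69 2879 172 276 175 219
[([0.605, 0.002, 0.032], 0.58)]
foot blob [171.3 194.6] [4, 4, 11, 10, 82] [0.5061 0.3507 0.013 ] button 167.8421052631579 193.1578947368421 19 [0.5052 0.3508 0.071 ]
foot blob [207.9 191.7] [5, 5, 9, 10, 74] [0.5154 0.2279 0.013 ] button 205.9375 190.3125 16 [0.5139 0.2276 0.071 ]
foot blob [213.5 215.8] [4, 6, 10, 9, 74] [0.4345 0.2084 0.013 ] button 211.8 215.0 10 [0.4342 0.2081 0.071 ]
foot blob [275.9 163.1] [0, 0, 19, 19, 358] [ 0.6113 -0.0008  0.013 ] button 271.9342105263158 162.6578947368421 76 [0.6031 0.0141 0.071 ]
```

```bash
python3 -m jog '[[[0,0,0,0,0,-0.117,0.6],[0,0,0,0,0,-0.117,0.6],[0,0,0,0,0,-0.117,0.6]]]' 30
python3 -m jog '[[[45,-13,6,0,0,0,0.6],[45,-13,6,0,0,0,0.6],[45,-13,6,0,0,0,0.6],[45,-13,6,0,0,0,0.6],[45,-13,6,0,0,0,0.6]]]'
python3 -m jog '[[[45,-13,6,0,0,0,0.6],[45,-13,6,0,0,0,0.6],[45,-13,6,0,0,0,0.6],[45,-13,6,0,0,0,0.6],[45,-13,6,0,0,0,0.6]]]'
python3 -m jog '[[[45,-13,6,0,0,0,0.6],[45,-13,6,0,0,0,0.6],[0,0,0,0,0,0,0.6],[0,0,0,0,0,0,0.6]]]'
cat >> h.py <<'E'
def st():
    s=bot.observe(); return s,Ro.from_euler('xyz',s['tool_rot']).as_matrix()
O=np.array([.596,-.005,0]); A=np.radians(-49.9)
SR=Ro.from_euler('z',A).as_matrix()
def sta(p): return SR.T@(np.array(p)-O)       # world->station
def wor(p): return SR@np.array(p)+O
def go(t):
    s,R=st(); d=np.array(t)-s['position']
    print('t',round(s['clock'],1),'tcp',s['position'].round(4),'sta',(sta(s['position'])*1000).round(1),'yaw',round(s['tool_rot'][2],3),'F',s['force'].round(1),'w',round(s['grip_width'],4),'d_tool mm',(R.T@d*1000).round(1),'turn',Ro.from_matrix(R.T@Ro.from_euler('xyz',[np.pi,0,np.pi/2+A]).as_matrix()).as_rotvec().round(3))
E
python3 -c "
from h import *
go(wor([0,.01,.2]))"
```

```text
clock: 2.0
position: [0.2136, -0.5874, 0.3039]
tool_rot: [3.142, 0.0, 0.705]
force: [-0.4, -0.4, -0.3]
grip_width: 0.0514
finger_force: 0.0
clock: 2.5
position: [0.3446, -0.3911, 0.2739]
tool_rot: [3.141, -0.0, 0.7]
force: [1.5, -0.8, -0.4]
grip_width: 0.0513
finger_force: 0.0
clock: 3.0
position: [0.4749, -0.1965, 0.2439]
tool_rot: [3.141, -0.0, 0.7]
force: [1.6, -0.4, -0.6]
grip_width: 0.0514
finger_force: 0.0
clock: 3.4
position: [0.5265, -0.1192, 0.2316]
tool_rot: [-3.141, 0.0, 0.702]
force: [0.5, -0.8, 0.1]
grip_width: 0.0513
finger_force: 0.0
t 3.4 tcp [ 0.5265 -0.1192  0.2316] sta [  42.6 -126.7  231.6] yaw 0.702 F [ 0.5 -0.8  0.1] w 0.0513 d_tool mm [136.8 -42.3  31.6] turn [-0.     0.     0.002]
```

```bash
python3 -m jog '[[[46,-14,6,0,0,0,0.6],[46,-14,6,0,0,0,0.6],[45,-14,6,0,0,0,0.6],[0,0,0,0,0,0,0.6]]]'
python3 -c "
from h import *
f=bot.grab_frame('scene'); save(f,'s1'); i=cv2.imread('pics/s1.png')[130:230,160:300]; cv2.imwrite('pics/s1c.png',cv2.resize(i,None,fx=5,fy=5,interpolation=cv2.INTER_CUBIC))
go(wor([0,.01,.101]))
print([(np.round(d['xyz'],3).tolist(),sta(d['xyz']).round(4),round(d['conf'],2)) for d in bot.spot_point('old_mid',f)])"
```

```text
clock: 3.8
position: [0.6056, 0.0052, 0.2133]
tool_rot: [-3.14, -0.002, 0.705]
force: [-1.4, -0.5, 0.1]
grip_width: 0.0513
finger_force: 0.0
t 3.9 tcp [0.6045 0.0019 0.2134] sta [2.000e-01 1.090e+01 2.134e+02] yaw 0.702 F [-0.2 -1.9  0.4] w 0.0514 d_tool mm [-9.000e-01 -1.000e-01  1.124e+02] turn [-0.001 -0.     0.002]
[([0.605, 0.004, 0.036], array([-0.0008,  0.0126,  0.0357]), 0.42)]
```

View pics/s1c.png

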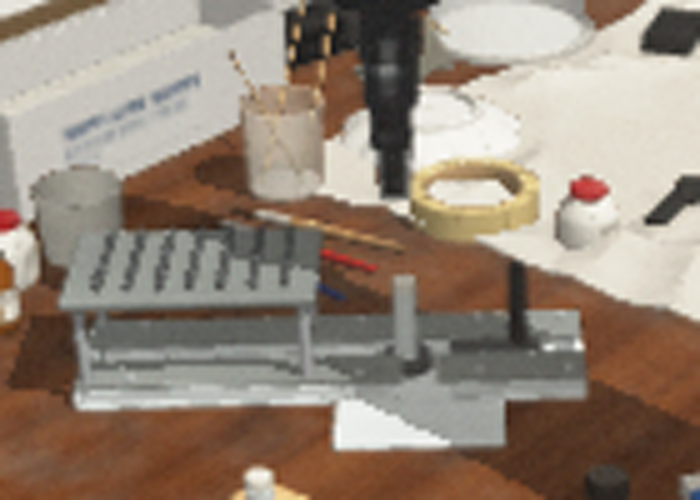

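The fingers, tips near (393,190), hang above the old holder in the bay, whose top is near (403,278). I'll descend and grip.

```bash
python3 -m jog '[[[0,0,35,0,0,0,0.6],[0,0,35,0,0,0,0.6],[0,0,30,0,0,0,0.6],[0,0,12,0,0,0,0.6],[0,0,0,0,0,0,0.6]]]' 
python3 -m jog '[[[0,0,0,0,0,0,0],[0,0,0,0,0,0,0],[0,0,0,0,0,0,0],[0,0,0,0,0,0,0],[0,0,0,0,0,0,0]]]' 40
python3 -c "
from h import *
go(wor([-.08,.0,.101]))"
```

```text
clock: 4.4
position: [0.6032, -0.0014, 0.1011]
tool_rot: [-3.141, 0.002, 0.698]
force: [-0.4, -0.6, 0.2]
grip_width: 0.0512
finger_force: 0.0
clock: 4.9
position: [0.6047, -0.0001, 0.1034]
tool_rot: [3.14, -0.001, 0.7]
force: [-1.4, -1.8, 10.4]
grip_width: 0.0148
finger_force: 39.2
t 4.9 tcp [ 6.047e-01 -1.000e-04  1.034e-01] sta [  1.9   9.8 103.4] yaw 0.7 F [-1.4 -1.8 10.4] w 0.0148 d_tool mm [ -9.8 -81.9   2.2] turn [ 0.002 -0.001 -0.   ]
```

```bash
python3 -m jog '[[[-4,0,-3,0,0,0,0],[-4,0,0,0,0,0,0],[-3,0,0,0,0,0,0],[0,0,0,0,0,0,0],[0,0,0,0,0,0,0]]]' 
python3 -m jog '[[[0,-6,0,0,0,0,0],[0,-7,0,0,0,0,0],[0,0,0,0,0,0,0]]]'
python3 -c "
from h import *
go(wor([-.08,.0,.101]))"
```

```text
clock: 5.4
position: [0.5958, -0.0069, 0.105]
tool_rot: [3.141, -0.001, 0.7]
force: [2.5, 2.4, -0.5]
grip_width: 0.0149
finger_force: 39.1
clock: 5.7
position: [0.5863, 0.0043, 0.1048]
tool_rot: [-3.141, 0.001, 0.701]
force: [0.8, 2.6, -1.3]
grip_width: 0.015
finger_force: 39.1
t 5.7 tcp [0.5863 0.0043 0.1048] sta [-13.4  -1.4 104.8] yaw 0.701 F [ 0.8  2.6 -1.3] w 0.015 d_tool mm [  1.5 -66.6   3.8] turn [-0.001  0.001  0.001]
```

```bash
python3 -m jog '[[[0,-10,0,0,0,0,0],[0,-12,0,0,0,0,0],[0,-12,0,0,0,0,0],[0,-12,0,0,0,0,0],[0,0,0,0,0,0,0]]]' 
python3 -m jog '[[[0,-12,0,0,0,0,0],[0,-12,0,0,0,0,0],[0,0,0,0,0,0,0]]]'
python3 -c "
from h import *
go(wor([-.08,.0,.101])); f=bot.grab_frame('scene'); save(f,'s2'); i=cv2.imread('pics/s2.png')[130:230,160:300]; cv2.imwrite('pics/s2c.png',cv2.resize(i,None,fx=5,fy=5,interpolation=cv2.INTER_CUBIC))"
```

```text
clock: 6.2
position: [0.556, 0.0399, 0.1048]
tool_rot: [-3.14, 0.001, 0.702]
force: [-0.6, 0.8, -2.3]
grip_width: 0.0147
finger_force: 39.2
clock: 6.5
position: [0.541, 0.0581, 0.1049]
tool_rot: [-3.141, 0.0, 0.702]
force: [0.3, -0.4, -1.1]
grip_width: 0.015
finger_force: 39.2
t 6.5 tcp [0.541  0.0581 0.1049] sta [-83.7  -1.4 104.9] yaw 0.702 F [ 0.3 -0.4 -1.1] w 0.015 d_tool mm [1.4 3.7 3.9] turn [-0.001  0.     0.002]
```

View pics/s2c.png

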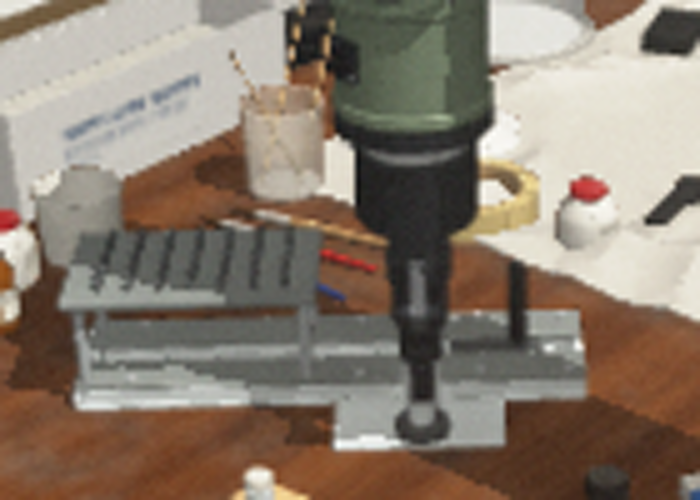

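The old holder is out on the apron, with its foot near (422,425). I'll lift it and carry it to the pad.

```bash
python3 -m jog '[[[0,0,-30,0,0,0,0],[0,0,-40,0,0,0,0],[-12,10,-30,0,0,0,0],[-36,30,0,0,0,0,0],[-36,30,0,0,0,0,0]]]' 60
python3 -m jog '[[[-36,30,0,0,0,0,0],[-36,30,0,0,0,0,0],[-36,30,0,0,0,0,0],[-36,30,0,0,0,0,0],[-36,30,0,0,0,0,0]]]'
python3 -m jog '[[[-25,22,0,0,0,0,0],[0,0,0,0,0,0,0],[0,0,0,0,0,0,0]]]'
python3 -c "
from h import *
go([.477,-.318,.125]); f=bot.grab_frame('top')
for q in('pad','old_mid'): print([(np.round(d['xyz'],3).tolist(),round(d['conf'],2)) for d in bot.spot_point(q,f)])"
```

```text
clock: 7.05
position: [0.5231, -0.0523, 0.206]
tool_rot: [3.14, -0.002, 0.701]
force: [0.4, -1.6, -2.2]
grip_width: 0.015
finger_force: 44.7
clock: 7.55
position: [0.4811, -0.2842, 0.205]
tool_rot: [3.141, 0.0, 0.699]
force: [0.6, -0.3, -1.5]
grip_width: 0.0142
finger_force: 58.4
clock: 7.85
position: [0.4764, -0.3156, 0.2047]
tool_rot: [-3.141, 0.0, 0.698]
force: [0.5, 1.5, -1.7]
grip_width: 0.0146
finger_force: 58.6
t 7.8 tcp [ 0.4764 -0.3156  0.2047] sta [ 160.5 -291.5  204.7] yaw 0.698 F [ 0.5  1.5 -1.7] w 0.0146 d_tool mm [-1.1  2.3 79.7] turn [-0.     0.    -0.002]
[([0.477, -0.317, -0.003], 0.84), ([0.482, 0.291, -0.0], 0.21)]
[([0.481, -0.316, 0.14], 0.52)]
```

```bash
python3 -m jog '[[[0,2,30,0,0,0,0],[0,0,30,0,0,0,0],[0,0,15,0,0,0,0],[0,0,3,0,0,0,0],[0,0,0,0,0,0,0]]]'
python3 -m jog '[[[0,0,2,0,0,0,0],[0,0,2,0,0,0,0],[0,0,0,0,0,0,0]]]'
```

```text
clock: 8.5
position: [0.4785, -0.3159, 0.1272]
tool_rot: [-3.141, -0.0, 0.7]
force: [-0.7, -0.4, -1.2]
grip_width: 0.0143
finger_force: 58.8
clock: 8.8
position: [0.4783, -0.3164, 0.1233]
tool_rot: [3.141, -0.0, 0.7]
force: [0.2, 0.4, -1.7]
grip_width: 0.0143
finger_force: 58.8
```

```bash
python3 -m jog '[[[0,0,1.5,0,0,0,0],[0,0,0,0,0,0,0]]]'
python3 -m jog '[[[0,0,1,0,0,0,0],[0,0,0,0,0,0,0]]]'
```

```text
clock: 9.0
position: [0.4784, -0.3165, 0.1228]
tool_rot: [3.141, -0.0, 0.699]
force: [-5.5, 3.3, 22.1]
grip_width: 0.0146
finger_force: 61.5
clock: 9.2
position: [0.4785, -0.3165, 0.1227]
tool_rot: [3.14, -0.0, 0.7]
force: [-11.4, 7.4, 41.4]
grip_width: 0.0144
finger_force: 63.8
```

```bash
python3 -m jog '[[[0,0,-2,0,0,0,0],[0,0,0,0,0,0,0.6],[0,0,0,0,0,0,0.6],[0,0,0,0,0,0,0.6],[0,0,0,0,0,0,0.6]]]'
python3 -m jog '[[[0,0,-35,0,0,0,0.6],[0,0,-40,0,0,0,0.6],[0,0,-30,0,0,0,0.6],[0,0,0,0,0,0,0.6]]]'
python3 -c "
from h import *
go([.4345,.2085,.2]); f=bot.grab_frame('scene');save(f,'s3')
for q in('old_mid','fresh_a_mid'): print([(np.round(d['xyz'],3).tolist(),round(d['conf'],2)) for d in bot.spot_point(q,f)])"
```

```text
clock: 9.7
position: [0.4781, -0.3163, 0.1222]
tool_rot: [-3.141, 0.0, 0.7]
force: [-0.2, 0.1, -0.2]
grip_width: 0.0511
finger_force: 0.0
clock: 10.1
position: [0.4794, -0.317, 0.2311]
tool_rot: [3.136, -0.002, 0.699]
force: [-0.1, 0.2, -0.8]
grip_width: 0.0511
finger_force: 0.0
t 10.1 tcp [ 0.4794 -0.317   0.2311] sta [ 163.6 -290.2  231.1] yaw 0.699 F [-0.1  0.2 -0.8] w 0.0511 d_tool mm [ 303.9 -431.2   29.4] turn [ 0.005 -0.002 -0.   ]
[([0.478, -0.318, 0.054], 0.41)]
[([0.515, 0.35, 0.037], 0.72)]
```

View pics/s3.png

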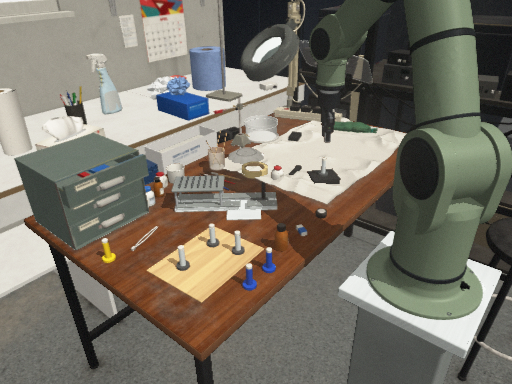

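The old holder stands upright on the pad at (323,165), and all three fresh holders are where they were. Next is fresh C.

```bash
python3 -m jog '[[[27,-39,2,0,0,0,0.6],[27,-39,2,0,0,0,0.6],[27,-39,2,0,0,0,0.6],[27,-39,2,0,0,0,0.6],[27,-39,2,0,0,0,0.6]]]'
python3 -m jog '[[[27,-39,2,0,0,0,0.6],[27,-39,2,0,0,0,0.6],[27,-39,2,0,0,0,0.6],[27,-39,2,0,0,0,0.6],[27,-39,2,0,0,0,0.6]]]'
python3 -m jog '[[[27,-38,2,0,0,0,0.6],[0,0,0,0,0,0,0.6],[0,0,0,0,0,0,0.6]]]'
cat >> h.py <<'E'
def holders():
    f=bot.grab_frame('top'); r=[]
    g=cv2.cvtColor(f['img'],cv2.COLOR_RGB2HSV).astype(int)
    P=np.array([[.39,.165],[.39,.40],[.57,.40],[.57,.165]])
    m=np.zeros(g.shape[:2],np.uint8); cv2.fillPoly(m,[np.array([proj(f,[*p,.005]) for p in P]).round().astype(np.int32)],1)
    m&=(g[...,1]<70).astype(np.uint8)
    n,l,s,c=cv2.connectedComponentsWithStats(m)
    return [(s[k,4],(ray(f,*c[k],.020)).round(4).tolist()) for k in range(1,n) if s[k,4]>25]
E
python3 -c "
from h import *
print(holders()); go([.4345,.2085,.101])
f=bot.grab_frame('scene');print([(np.round(d['xyz'],3).tolist(),round(d['conf'],2)) for d in bot.spot_point('fresh_a_mid',f)])"
```

```text
clock: 10.75
position: [0.4548, -0.0784, 0.2163]
tool_rot: [-3.14, 0.001, 0.7]
force: [1.9, 0.4, 0.5]
grip_width: 0.0511
finger_force: 0.0
clock: 11.25
position: [0.4325, 0.1577, 0.2063]
tool_rot: [-3.141, 0.002, 0.7]
force: [1.0, -0.2, 0.0]
grip_width: 0.0514
finger_force: 0.0
clock: 11.55
position: [0.4289, 0.2032, 0.2042]
tool_rot: [-3.141, 0.002, 0.702]
force: [0.7, -1.0, 0.8]
grip_width: 0.0514
finger_force: 0.0
[(np.int32(2296), [0.458, 0.2595, 0.02])]
t 11.6 tcp [0.4292 0.202  0.2044] sta [-265.8    5.8  204.4] yaw 0.7 F [ 0.1 -0.4  1.2] w 0.051 d_tool mm [  8.4  -1.5 103.4] turn [-0.     0.002  0.   ]
[([0.511, 0.351, 0.038], 0.55)]
```

```bash
python3 -m jog '[[[8,-2,30,0,0,0,0.6],[0,0,35,0,0,0,0.6],[0,0,25,0,0,0,0.6],[0,0,11,0,0,0,0.6],[0,0,0,0,0,0,0.6]]]'
python3 -m jog '[[[0,0,0,0,0,0,0],[0,0,0,0,0,0,0],[0,0,0,0,0,0,0],[0,0,0,0,0,0,0],[0,0,0,0,0,0,0]]]' 40
python3 -c "
from h import *
go(wor([-.085,0,.18]))
f=bot.grab_frame('scene');save(f,'s4'); i=cv2.imread('pics/s4.png')[190:300,140:300]; cv2.imwrite('pics/s4c.png',cv2.resize(i,None,fx=4,fy=4,interpolation=cv2.INTER_CUBIC))"
```

```text
clock: 12.2
position: [0.4343, 0.2082, 0.1035]
tool_rot: [-3.141, 0.002, 0.699]
force: [0.7, 0.5, 0.5]
grip_width: 0.051
finger_force: 0.0
clock: 12.7
position: [0.4351, 0.2092, 0.1054]
tool_rot: [3.141, -0.002, 0.699]
force: [-0.5, -2.0, 10.4]
grip_width: 0.015
finger_force: 39.8
t 12.7 tcp [0.4351 0.2092 0.1054] sta [-267.5   14.9  105.4] yaw 0.699 F [-0.5 -2.  10.4] w 0.015 d_tool mm [-14.7 182.5 -74.5] turn [ 0.001 -0.002 -0.   ]
```

View pics/s4c.png

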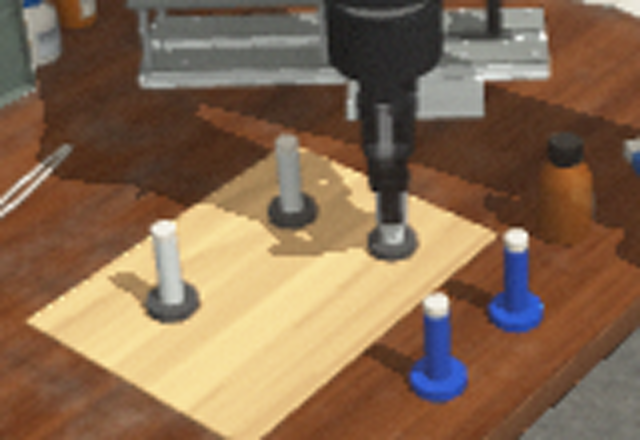

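```bash
python3 -m jog '[[[0,0,-30,0,0,0,0],[0,0,-30,0,0,0,0],[-4,45,0,0,0,0,0],[-4,45,0,0,0,0,0],[-4,45,0,0,0,0,0]]]' 50
python3 -m jog '[[[-4,45,0,0,0,0,0],[0,0,0,0,0,0,0],[0,0,0,0,0,0,0]]]'
python3 -c "
from h import *
go(wor([-.085,-.001,.106]))"
```

```text
clock: 13.25
position: [0.5133, 0.0967, 0.1654]
tool_rot: [3.141, -0.001, 0.7]
force: [1.2, 0.7, -1.5]
grip_width: 0.0148
finger_force: 48.9
clock: 13.55
position: [0.5385, 0.0601, 0.1646]
tool_rot: [3.141, -0.0, 0.697]
force: [-0.4, 1.1, -0.7]
grip_width: 0.0146
finger_force: 48.9
t 13.6 tcp [0.5385 0.0601 0.1646] sta [-86.8  -2.1 164.6] yaw 0.697 F [-0.4  1.1 -0.7] w 0.0146 d_tool mm [ 1.1  1.8 58.6] turn [ 0.    -0.    -0.002]
```

```bash
python3 -m jog '[[[1,2,30,0,0,0,0],[0,0,22,0,0,0,0],[0,0,5,0,0,0,0],[0,0,2,0,0,0,0],[0,0,0,0,0,0,0]]]' 40
python3 -c "
from h import *
go(wor([0,-.001,.106]))
f=bot.grab_frame('scene');save(f,'s5'); i=cv2.imread('pics/s5.png')[130:230,160:300]; cv2.imwrite('pics/s5c.png',cv2.resize(i,None,fx=5,fy=5,interpolation=cv2.INTER_CUBIC))"
```

```text
clock: 14.05
position: [0.5404, 0.0608, 0.1062]
tool_rot: [3.141, -0.001, 0.701]
force: [-0.2, -0.3, -0.3]
grip_width: 0.0145
finger_force: 48.9
t 14.1 tcp [0.5404 0.0608 0.1062] sta [-8.620e+01 -1.000e-01  1.062e+02] yaw 0.701 F [-0.2 -0.3 -0.3] w 0.0145 d_tool mm [-1.  86.2  0.2] turn [ 0.    -0.001  0.001]
```

View pics/s5c.png

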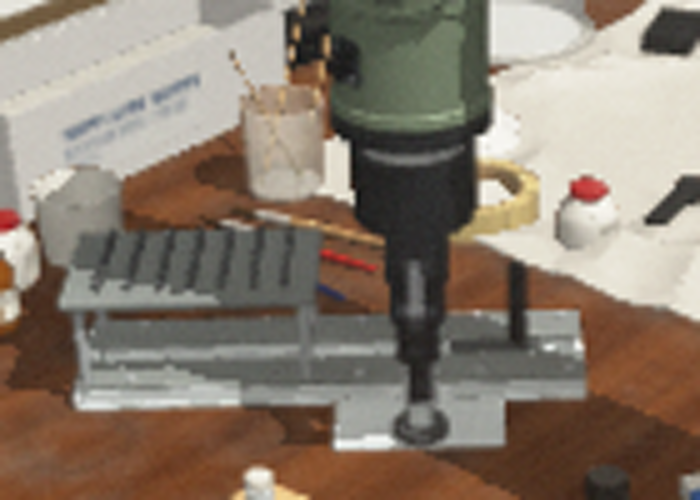

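The holder sits on the apron with its foot near (420,425), the same as the old one when it came out. I'll slide it in.

```bash
python3 -m jog '[[[-1,10,0,0,0,0,0],[0,10,0,0,0,0,0],[0,8,0,0,0,0,0],[0,0,0,0,0,0,0]]]'
python3 -m jog '[[[0,8,0,0,0,0,0],[0,8,0,0,0,0,0],[0,0,0,0,0,0,0]]]'
```

```text
clock: 14.5
position: [0.5584, 0.0365, 0.1055]
tool_rot: [3.141, -0.0, 0.698]
force: [0.4, 0.5, -1.2]
grip_width: 0.0146
finger_force: 48.9
clock: 14.8
position: [0.569, 0.0253, 0.1055]
tool_rot: [3.141, -0.001, 0.699]
force: [4.6, 1.4, -0.4]
grip_width: 0.015
finger_force: 48.9
```

```bash
python3 -m jog '[[[1,8,0,0,0,0,0],[0,8,0,0,0,0,0],[0,8,0,0,0,0,0],[0,0,0,0,0,0,0]]]'
python3 -m jog '[[[0,8,0,0,0,0,0],[0,8,0,0,0,0,0],[0,0,0,0,0,0,0]]]'
python3 -c "
from h import *
go(wor([0,-.000,.106]))"
```

```text
clock: 15.2
position: [0.5848, 0.0069, 0.1053]
tool_rot: [3.141, -0.0, 0.698]
force: [1.0, -0.5, -1.4]
grip_width: 0.0145
finger_force: 48.9
clock: 15.5
position: [0.5952, -0.0051, 0.1055]
tool_rot: [3.141, -0.001, 0.699]
force: [1.1, 0.2, -1.3]
grip_width: 0.0144
finger_force: 48.9
t 15.5 tcp [ 0.5952 -0.0051  0.1055] sta [ -0.4  -0.6 105.5] yaw 0.699 F [ 1.1  0.2 -1.3] w 0.0144 d_tool mm [ 0.6  0.4 -0.5] turn [ 0.001 -0.001 -0.001]
```

```bash
python3 -m jog '[[[4,0.5,0,0,0,0,0],[0,0,0,0,0,0,0.6],[0,0,0,0,0,0,0.6],[0,0,0,0,0,0,0.6],[0,0,0,0,0,0,0.6]]]' 40
python3 -m jog '[[[0,0,-35,0,0,0,0.6],[0,0,-40,0,0,0,0.6],[-40,0,-10,0,0,0,0],[-45,0,0,0,0,0,0],[-25,0,0,0,0,0,0]]]'
python3 -m jog '[[[0,0,0,0,0,0,0],[0,0,0,0,0,0,0],[0,0,0,0,0,0,0]]]'
python3 -c "
from h import *
go(wor([0,-.105,.122]))
f=bot.grab_frame('scene');save(f,'s6'); i=cv2.imread('pics/s6.png')[130:230,160:300]; cv2.imwrite('pics/s6c.png',cv2.resize(i,None,fx=5,fy=5,interpolation=cv2.INTER_CUBIC))
for q in('fresh_a_mid','old_mid','ram_paddle'): print([(np.round(d['xyz'],3).tolist(),(1000*sta(d['xyz'])).round(1),round(d['conf'],2)) for d in bot.spot_point(q,f)])"
```

```text
clock: 16.0
position: [0.5977, -0.0018, 0.1054]
tool_rot: [-3.142, 0.0, 0.7]
force: [-0.2, -0.6, 0.3]
grip_width: 0.0512
finger_force: 0.0
clock: 16.5
position: [0.5113, -0.0748, 0.1908]
tool_rot: [3.141, 0.001, 0.698]
force: [-0.2, -0.7, -0.1]
grip_width: 0.0081
finger_force: 0.0
clock: 16.8
position: [0.5142, -0.0721, 0.1905]
tool_rot: [3.142, -0.001, 0.701]
force: [-0.3, 0.1, 0.2]
grip_width: 0.0002
finger_force: 0.0
t 16.8 tcp [ 0.5142 -0.0721  0.1905] sta [  -1.4 -105.8  190.5] yaw 0.701 F [-0.3  0.1  0.2] w 0.0002 d_tool mm [ 0.7  1.4 68.5] turn [ 0.    -0.001  0.001]
[([0.514, 0.352, 0.04], array([-325.8,  167.2,   39.5]), 0.68), ([0.519, 0.226, 0.037], array([-226.6,   90. ,   36.6]), 0.62)]
[([0.479, -0.314, 0.054], array([ 161.3, -288.4,   53.7]), 0.4)]
[([0.546, -0.05, 0.046], array([  2. , -67.2,  45.8]), 0.52), ([0.598, -0.002, 0.04], array([-1. ,  2.9, 39.5]), 0.17)]
```

View pics/s6c.png

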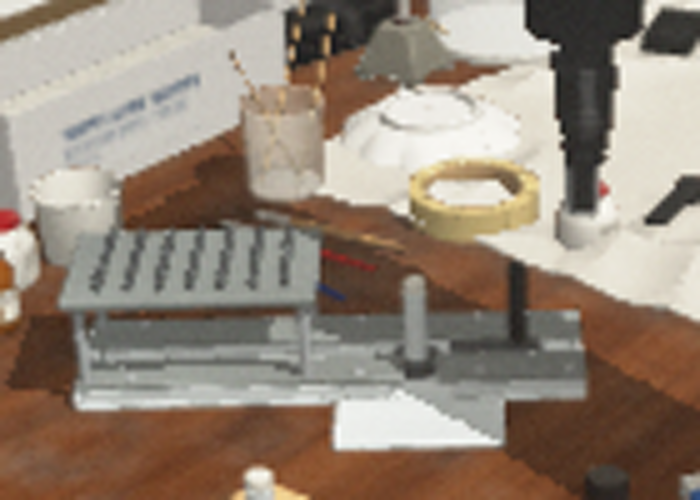

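The holder stands in the bay at (415,330) and the closed fingers are behind the paddle at (515,300). I'll lower and push.

```bash
python3 -m jog '[[[0,1.5,30,0,0,0,0],[0,0,30,0,0,0,0],[0,0,8,0,0,0,0],[0,0,0,0,0,0,0]]]'
python3 -m jog '[[[15,0,0,0,0,0,0],[15,0,0,0,0,0,0],[0,0,0,0,0,0,0]]]'
python3 -m jog '[[[18,0,0,0,0,0,0],[18,0,0,0,0,0,0],[18,0,0,0,0,0,0],[14,0,0,0,0,0,0],[0,0,0,0,0,0,0]]]'
python3 -c "
from h import *
go(wor([0,.005,.122]))"
```

```text
clock: 17.4
position: [0.5143, -0.0734, 0.1217]
tool_rot: [-3.14, 0.001, 0.7]
force: [0.2, 0.8, 0.5]
grip_width: 0.0002
finger_force: 0.0
clock: 17.7
position: [0.5397, -0.0526, 0.1234]
tool_rot: [3.14, -0.003, 0.702]
force: [-0.7, -1.1, 1.4]
grip_width: -0.0005
finger_force: 0.7
clock: 18.2
position: [0.5901, -0.0099, 0.1227]
tool_rot: [3.141, -0.0, 0.701]
force: [-4.9, -2.6, 3.2]
grip_width: 0.0
finger_force: 2.7
t 18.2 tcp [ 0.5901 -0.0099  0.1227] sta [-1.000e-01 -7.600e+00  1.227e+02] yaw 0.701 F [-4.9 -2.6  3.2] w 0.0 d_tool mm [12.6  0.1  0.7] turn [ 0.    -0.     0.001]
```

```bash
python3 -m jog '[[[7,0,0,0,0,0,0],[4,0,0,0,0,0,0],[0,0,0,0,0,0,0]]]'
python3 -m jog '[[[2,0,0,0,0,0,0],[0,0,0,0,0,0,0]]]'
python3 -m jog '[[[2,0,0,0,0,0,0],[0,0,0,0,0,0,0]]]'
python3 -c "
from h import *
go(wor([0,.005,.122]))
f=bot.grab_frame('scene')
for q in('ram_paddle',): print([((1000*sta(d['xyz'])).round(1),round(d['conf'],2)) for d in bot.spot_point(q,f)])"
```

```text
clock: 18.5
position: [0.5972, -0.0042, 0.1225]
tool_rot: [-3.141, 0.001, 0.699]
force: [-6.3, -3.2, 2.3]
grip_width: 0.0001
finger_force: 3.1
clock: 18.7
position: [0.5985, -0.0032, 0.1225]
tool_rot: [-3.141, 0.002, 0.699]
force: [-5.5, -2.5, 2.0]
grip_width: -0.0002
finger_force: 3.1
clock: 18.9
position: [0.5999, -0.0019, 0.1225]
tool_rot: [-3.141, 0.002, 0.699]
force: [-5.9, -2.6, 1.5]
grip_width: -0.0003
finger_force: 3.2
t 18.9 tcp [ 0.5999 -0.0019  0.1225] sta [  0.2   5.  122.5] yaw 0.699 F [-5.9 -2.6  1.5] w -0.0003 d_tool mm [ 0.  -0.2  0.5] turn [-0.     0.002 -0.001]
[(array([-0.9, 22.8, 49.8]), 0.44)]
```

```bash
python3 -m jog '[[[2,0,0,0,0,0,0],[0,0,0,0,0,0,0]]]'
python3 -m jog '[[[2,0,0,0,0,0,0],[0,0,0,0,0,0,0]]]'
```

```text
clock: 19.2
position: [0.6015, -0.0006, 0.1225]
tool_rot: [-3.141, 0.002, 0.699]
force: [-5.6, -2.4, 2.0]
grip_width: 0.0005
finger_force: 3.3
clock: 19.4
position: [0.6022, -0.0, 0.1224]
tool_rot: [-3.141, 0.004, 0.699]
force: [-12.6, -6.5, 6.3]
grip_width: -0.0
finger_force: 6.5
```

```bash
python3 -m jog '[[[-25,0,0,0,0,0,0],[-30,0,0,0,0,0,0],[-30,0,0,0,0,0,0],[-25,0,0,0,0,0,0],[0,0,-25,0,0,0,0.6]]]'
python3 -m jog '[[[0,0,-45,0,0,0,0.6],[20,-40,0,0,0,0,0.6],[30,-38,0,0,0,0,0.6],[35,-35,0,0,0,0,0.6],[35,-35,0,0,0,0,0.6]]]'
python3 -m jog '[[[0,0,0,0,0,0,0.6]]]'
python3 -c "
from h import *
go([.5150,.2277,.1035])
f=bot.grab_frame('scene');save(f,'s7'); i=cv2.imread('pics/s7.png')[130:300,130:300]; cv2.imwrite('pics/s7c.png',cv2.resize(i,None,fx=3.5,fy=3.5,interpolation=cv2.INTER_CUBIC))
for q in('fresh_a_mid','ram_paddle'): print([(np.round(d['xyz'],3).tolist(),(1000*sta(d['xyz'])).round(1),round(d['conf'],2)) for d in bot.spot_point(q,f)])"
```

```text
clock: 19.9
position: [0.5163, -0.0719, 0.146]
tool_rot: [-3.139, 0.004, 0.697]
force: [0.9, 0.7, 0.2]
grip_width: 0.0133
finger_force: 0.0
clock: 20.4
position: [0.5162, 0.1226, 0.1932]
tool_rot: [3.141, -0.001, 0.699]
force: [1.1, -1.1, 0.1]
grip_width: 0.0512
finger_force: 0.0
clock: 20.5
position: [0.5161, 0.1283, 0.1932]
tool_rot: [-3.14, -0.004, 0.708]
force: [-0.0, -1.0, 0.6]
grip_width: 0.0511
finger_force: 0.0
t 20.5 tcp [0.5161 0.1283 0.1932] sta [-153.4   24.7  193.2] yaw 0.708 F [-0.  -1.   0.6] w 0.0511 d_tool mm [ 63.5 -76.1  90.1] turn [-0.002 -0.004  0.008]
[([0.511, 0.351, 0.037], array([-327.3,  164.5,   37.4]), 0.78)]
[([0.545, -0.046, 0.047], array([ -1.6, -64.9,  47.3]), 0.57)]
```

View pics/s7c.png

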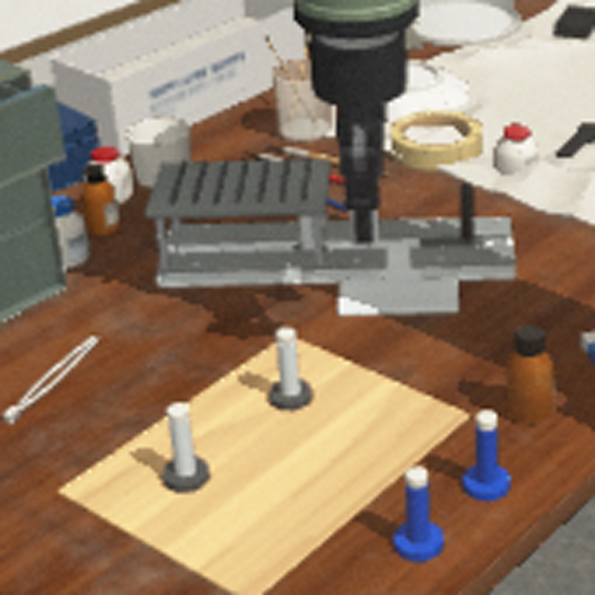

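The first holder is upright under the hood at (305,235) and the paddle is back at rest. The other two, at (290,370) and (182,450), have not moved. Next is B.

```bash
python3 -m jog '[[[32,-38,10,0,0,0,0.6],[31,-38,10,0,0,0,0.6],[0,0,0,0,0,0,0.6],[0,0,0,0,0,0,0.6]]]' 40
python3 -c "
from h import *
go([.5150,.2277,.1035])"
```

```text
clock: 21.05
position: [0.5156, 0.2186, 0.1723]
tool_rot: [3.141, 0.001, 0.7]
force: [1.3, -2.0, -0.0]
grip_width: 0.0511
finger_force: 0.0
t 21.1 tcp [0.5156 0.2186 0.1723] sta [-222.9   82.5  172.3] yaw 0.7 F [ 1.3 -2.  -0. ] w 0.0511 d_tool mm [ 5.5 -7.3 68.8] turn [ 0.     0.001 -0.   ]
```

```bash
python3 -m jog '[[[5,-7,20,0,0,0,0.6],[0,0,25,0,0,0,0.6],[0,0,16,0,0,0,0.6],[0,0,8,0,0,0,0.6],[0,0,0,0,0,0,0.6]]]'
python3 -m jog '[[[0,0,0,0,0,0,0],[0,0,0,0,0,0,0],[0,0,0,0,0,0,0],[0,0,0,0,0,0,0],[0,0,0,0,0,0,0]]]' 40
python3 -c "
from h import *
go(wor([-.085,-.0003,.165]))"
```

```text
clock: 21.55
position: [0.5151, 0.226, 0.1031]
tool_rot: [3.141, 0.001, 0.698]
force: [0.5, -0.4, 1.1]
grip_width: 0.0514
finger_force: 0.0
clock: 22.05
position: [0.5155, 0.2277, 0.1043]
tool_rot: [3.141, -0.001, 0.699]
force: [-0.3, -2.4, 8.1]
grip_width: 0.0153
finger_force: 39.2
t 22.1 tcp [0.5155 0.2277 0.1043] sta [-229.9   88.3  104.3] yaw 0.699 F [-0.3 -2.4  8.1] w 0.0153 d_tool mm [-88.5 144.9 -60.7] turn [ 0.001 -0.001 -0.   ]
```

```bash
python3 -m jog '[[[0,0,-30,0,0,0,0],[0,0,-30,0,0,0,0],[-22,36,0,0,0,0,0],[-22,36,0,0,0,0,0],[-22,36,0,0,0,0,0]]]' 50
python3 -m jog '[[[-22,36,0,0,0,0,0],[0,0,0,0,0,0,0],[0,0,0,0,0,0,0]]]'
python3 -c "
from h import *
go(wor([-.085,-.0003,.105]))"
```

```text
clock: 22.55
position: [0.5342, 0.1013, 0.1641]
tool_rot: [3.141, -0.001, 0.701]
force: [0.8, 0.1, -1.2]
grip_width: 0.015
finger_force: 48.8
clock: 22.85
position: [0.5405, 0.06, 0.1638]
tool_rot: [3.141, -0.0, 0.698]
force: [0.7, 0.5, -1.5]
grip_width: 0.015
finger_force: 48.8
t 22.9 tcp [0.5405 0.06   0.1638] sta [-85.4  -0.6 163.8] yaw 0.698 F [ 0.7  0.5 -1.5] w 0.015 d_tool mm [ 0.2  0.4 58.8] turn [ 0.    -0.    -0.002]
```

```bash
python3 -m jog '[[[0,0,30,0,0,0,0],[0,0,22,0,0,0,0],[0,0,5,0,0,0,0],[0,0,1.5,0,0,0,0],[0,0,0,0,0,0,0]]]' 40
python3 -m jog '[[[0,10,0,0,0,0,0],[0,10,0,0,0,0,0],[0,8,0,0,0,0,0],[0,0,0,0,0,0,0]]]'
python3 -c "
from h import *
go(wor([0,-.0003,.105]))
f=bot.grab_frame('scene');print([((1000*sta(d['xyz'])).round(1),round(d['conf'],2)) for d in bot.spot_point('fresh_a_mid',f)])"
```

```text
clock: 23.35
position: [0.5407, 0.0616, 0.1058]
tool_rot: [3.141, -0.001, 0.701]
force: [1.5, -0.8, -1.1]
grip_width: 0.0146
finger_force: 48.8
clock: 23.75
position: [0.5594, 0.0379, 0.1052]
tool_rot: [3.141, -0.0, 0.698]
force: [-0.1, 0.7, -0.4]
grip_width: 0.0145
finger_force: 48.8
t 23.8 tcp [0.5594 0.0379 0.1052] sta [-56.4  -0.4 105.2] yaw 0.698 F [-0.1  0.7 -0.4] w 0.0145 d_tool mm [ 0.2 56.4  0.3] turn [ 0.001 -0.    -0.002]
[(array([-325.4,  165.9,   41.5]), 0.49)]
```

```bash
python3 -m jog '[[[0,8,0,0,0,0,0],[0,8,0,0,0,0,0],[0,0,0,0,0,0,0]]]'
python3 -m jog '[[[0,8,0,0,0,0,0],[0,8,0,0,0,0,0],[0,0,0,0,0,0,0]]]'
python3 -m jog '[[[0,8,0,0,0,0,0],[0,8,0,0,0,0,0],[0,8,0,0,0,0,0],[0,0,0,0,0,0,0]]]'
python3 -c "
from h import *
go(wor([0,-.0003,.105]))"
```

```text
clock: 24.15
position: [0.5695, 0.026, 0.105]
tool_rot: [3.141, -0.0, 0.698]
force: [0.4, -0.1, -0.8]
grip_width: 0.0144
finger_force: 48.8
clock: 24.45
position: [0.5797, 0.0138, 0.105]
tool_rot: [3.141, -0.0, 0.698]
force: [0.1, -0.7, -1.4]
grip_width: 0.0146
finger_force: 48.8
clock: 24.85
position: [0.5952, -0.0046, 0.105]
tool_rot: [3.141, -0.0, 0.698]
force: [-1.0, 0.3, -1.0]
grip_width: 0.0146
finger_force: 48.8
t 24.9 tcp [ 0.5952 -0.0046  0.105 ] sta [ -0.8  -0.4 105. ] yaw 0.698 F [-1.   0.3 -1. ] w 0.0146 d_tool mm [0.1 0.8 0. ] turn [ 0.001 -0.    -0.002]
```

Clean insertion. Now release and go round behind the paddle, as before.

```bash
python3 -m jog '[[[4,0.5,0,0,0,0,0],[0,0,0,0,0,0,0.6],[0,0,0,0,0,0,0.6],[0,0,0,0,0,0,0.6],[0,0,0,0,0,0,0.6]]]' 40
python3 -m jog '[[[0,0,-35,0,0,0,0.6],[0,0,-40,0,0,0,0.6],[-40,0,-10,0,0,0,0],[-45,0,0,0,0,0,0],[-25,0,0,0,0,0,0]]]'
python3 -m jog '[[[0,0,0,0,0,0,0],[0,0,0,0,0,0,0],[0,0,0,0,0,0,0]]]'
python3 -c "
from h import *
go(wor([0,-.105,.122]))
f=bot.grab_frame('scene')
for q in('fresh_a_mid','old_mid','ram_paddle'): print([((1000*sta(d['xyz'])).round(1),round(d['conf'],2)) for d in bot.spot_point(q,f)])"
```

```text
clock: 25.35
position: [0.5978, -0.001, 0.1051]
tool_rot: [-3.142, 0.0, 0.7]
force: [0.1, -0.4, -0.2]
grip_width: 0.0514
finger_force: 0.0
clock: 25.85
position: [0.5114, -0.0741, 0.1905]
tool_rot: [3.141, 0.001, 0.698]
force: [-0.6, -0.2, 0.4]
grip_width: 0.0077
finger_force: 0.0
clock: 26.15
position: [0.5143, -0.0713, 0.1901]
tool_rot: [3.142, -0.001, 0.701]
force: [-0.5, 0.4, -0.6]
grip_width: 0.0
finger_force: 0.0
t 26.1 tcp [ 0.5143 -0.0713  0.1901] sta [  -1.9 -105.2  190.1] yaw 0.701 F [-0.5  0.4 -0.6] w 0.0 d_tool mm [ 0.1  1.9 68.1] turn [ 0.    -0.001  0.001]
[(array([-328. ,  167. ,   37.7]), 0.57)]
[(array([ 162.2, -286.9,   55.3]), 0.66)]
[(array([  1.9, -64.7,  47.9]), 0.51), (array([ 3. ,  7.1, 37.3]), 0.45)]
```

```bash
python3 -m jog '[[[0,2,30,0,0,0,0],[0,0,30,0,0,0,0],[0,0,8,0,0,0,0],[0,0,0,0,0,0,0]]]'
python3 -m jog '[[[15,0,0,0,0,0,0],[15,0,0,0,0,0,0],[18,0,0,0,0,0,0],[18,0,0,0,0,0,0],[18,0,0,0,0,0,0]]]'
python3 -m jog '[[[14,0,0,0,0,0,0],[7,0,0,0,0,0,0],[6,0,0,0,0,0,0],[0,0,0,0,0,0,0]]]'
python3 -m jog '[[[4,0,0,0,0,0,0],[0,0,0,0,0,0,0]]]'
python3 -m jog '[[[2,0,0,0,0,0,0],[0,0,0,0,0,0,0]]]'
python3 -c "
from h import *
go(wor([0,.008,.122]))"
```

```text
clock: 26.75
position: [0.5147, -0.0731, 0.1213]
tool_rot: [-3.14, 0.001, 0.7]
force: [0.4, 0.1, -0.4]
grip_width: 0.0003
finger_force: 0.0
clock: 27.25
position: [0.5803, -0.0188, 0.1231]
tool_rot: [3.141, 0.001, 0.7]
force: [-5.6, -5.8, 5.9]
grip_width: 0.0003
finger_force: 4.4
clock: 27.65
position: [0.6009, -0.0012, 0.123]
tool_rot: [3.141, 0.0, 0.7]
force: [-5.3, -4.1, 3.1]
grip_width: 0.0002
finger_force: 3.2
clock: 27.85
position: [0.6023, -0.0, 0.1228]
tool_rot: [-3.141, 0.004, 0.699]
force: [-13.3, -10.1, 7.6]
grip_width: -0.0004
finger_force: 8.2
clock: 28.05
position: [0.6027, 0.0001, 0.1226]
tool_rot: [-3.141, 0.007, 0.698]
force: [-21.3, -15.1, 13.9]
grip_width: 0.0004
finger_force: 13.1
t 28.1 tcp [6.027e-01 1.000e-04 1.226e-01] sta [  0.4   8.4 122.6] yaw 0.698 F [-21.3 -15.1  13.9] w 0.0004 d_tool mm [-0.4 -0.4  0.6] turn [-0.001  0.007 -0.001]
```

```bash
python3 -m jog '[[[-27,0,0,0,0,0,0],[-30,0,0,0,0,0,0],[-30,0,0,0,0,0,0],[-25,0,0,0,0,0,0],[0,0,-25,0,0,0,0.6]]]'
python3 -m jog '[[[0,0,-45,0,0,0,0.6],[20,-40,0,0,0,0,0.6],[30,-38,0,0,0,0,0.6],[35,-35,0,0,0,0,0.6],[35,-35,0,0,0,0,0.6]]]'
python3 -m jog '[[[30,-38,0,0,0,0,0.6],[0,0,0,0,0,0,0.6]]]'
python3 -c "
from h import *
go([.5065,.3508,.1035])
f=bot.grab_frame('scene');save(f,'s8'); i=cv2.imread('pics/s8.png')[130:300,130:300]; cv2.imwrite('pics/s8c.png',cv2.resize(i,None,fx=3.5,fy=3.5,interpolation=cv2.INTER_CUBIC))
for q in('fresh_a_mid','ram_paddle'): print([(np.round(d['xyz'],3).tolist(),(1000*sta(d['xyz'])).round(1),round(d['conf'],2)) for d in bot.spot_point(q,f)])"
```

```text
clock: 28.55
position: [0.5168, -0.0717, 0.1463]
tool_rot: [-3.14, 0.004, 0.698]
force: [-0.1, 0.0, 1.8]
grip_width: 0.0131
finger_force: 0.0
clock: 29.05
position: [0.516, 0.1233, 0.1936]
tool_rot: [3.141, -0.002, 0.7]
force: [0.9, -0.7, -0.2]
grip_width: 0.0513
finger_force: 0.0
clock: 29.25
position: [0.5134, 0.1773, 0.1935]
tool_rot: [-3.139, -0.005, 0.709]
force: [-0.4, -1.0, 0.2]
grip_width: 0.0514
finger_force: 0.0
t 29.2 tcp [0.5134 0.1773 0.1935] sta [-192.6   54.2  193.5] yaw 0.709 F [-0.4 -1.   0.2] w 0.0514 d_tool mm [ 107.3 -136.    90.8] turn [-0.002 -0.005  0.009]
[([0.51, 0.351, 0.039], array([-327.1,  163.6,   38.8]), 0.59)]
[([0.546, -0.049, 0.048], array([  1.6, -66.6,  47.7]), 0.4)]
```

View pics/s8c.png

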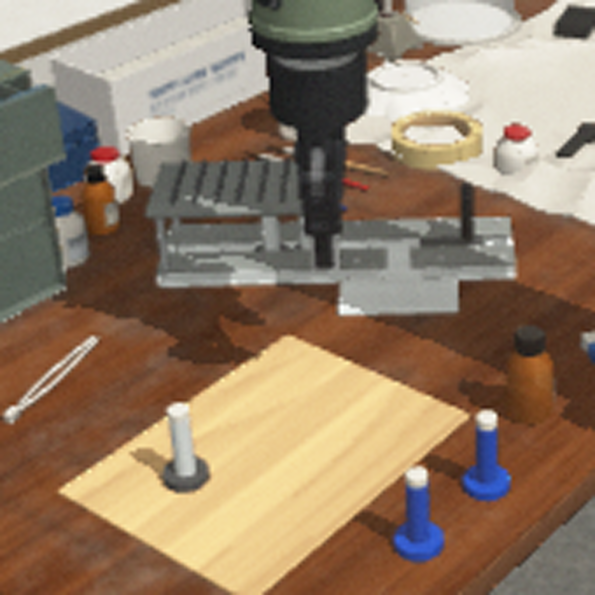

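The ram is back, one stem shows under the hood near (270,235) with the second hidden behind the fingers, and A is unmoved at (185,450).

```bash
python3 -m jog '[[[27,-34,5,0,0,0,0.6],[27,-34,5,0,0,0,0.6],[27,-34,5,0,0,0,0.6],[26,-34,5,0,0,0,0.6],[0,0,0,0,0,0,0.6]]]' 40
python3 -m jog '[[[0,0,0,0,0,0,0.6]]]'
python3 -c "
from h import *
go([.5065,.3508,.1035])"
```

```text
clock: 29.9
position: [0.5069, 0.3466, 0.172]
tool_rot: [-3.139, -0.002, 0.704]
force: [-0.8, -0.6, 0.5]
grip_width: 0.0511
finger_force: 0.0
clock: 30.0
position: [0.5084, 0.3414, 0.1721]
tool_rot: [3.141, 0.0, 0.7]
force: [0.4, -1.1, 0.0]
grip_width: 0.0513
finger_force: 0.0
t 30.0 tcp [0.5084 0.3414 0.1721] sta [-321.4  156.1  172.1] yaw 0.7 F [ 0.4 -1.1  0. ] w 0.0513 d_tool mm [ 4.6 -8.4 68.6] turn [ 0.  0. -0.]
```

```bash
python3 -m jog '[[[4.5,-8,20,0,0,0,0.6],[0,0,25,0,0,0,0.6],[0,0,16,0,0,0,0.6],[0,0,8,0,0,0,0.6],[0,0,0,0,0,0,0.6]]]'
python3 -m jog '[[[0,0,0,0,0,0,0],[0,0,0,0,0,0,0],[0,0,0,0,0,0,0],[0,0,0,0,0,0,0],[0,0,0,0,0,0,0]]]' 40
python3 -c "
from h import *
go(wor([-.085,-.0003,.165]))"
```

```text
clock: 30.5
position: [0.5066, 0.3495, 0.1025]
tool_rot: [3.141, 0.001, 0.699]
force: [-0.7, -0.7, -0.1]
grip_width: 0.0513
finger_force: 0.0
clock: 31.0
position: [0.5068, 0.3507, 0.1039]
tool_rot: [3.141, -0.001, 0.7]
force: [-0.4, -1.7, 7.4]
grip_width: 0.0153
finger_force: 39.1
t 31.0 tcp [0.5068 0.3507 0.1039] sta [-329.6  160.9  103.9] yaw 0.7 F [-0.4 -1.7  7.4] w 0.0153 d_tool mm [-161.   244.6  -61.2] turn [ 0.    -0.001 -0.   ]
```

```bash
python3 -m jog '[[[0,0,-30,0,0,0,0],[0,0,-30,0,0,0,0],[-25,38,0,0,0,0,0],[-25,38,0,0,0,0,0],[-25,38,0,0,0,0,0]]]' 50
python3 -m jog '[[[-25,38,0,0,0,0,0],[-25,38,0,0,0,0,0],[-25,38,0,0,0,0,0],[-10,15,0,0,0,0,0],[0,0,0,0,0,0,0]]]'
python3 -m jog '[[[0,0,0,0,0,0,0]]]'
python3 -c "
from h import *
go(wor([-.085,-.0003,.105]))"
```

```text
clock: 31.5
position: [0.5224, 0.2136, 0.1635]
tool_rot: [3.141, -0.001, 0.7]
force: [2.2, 0.0, -0.4]
grip_width: 0.0149
finger_force: 48.8
clock: 32.0
position: [0.5408, 0.0582, 0.1632]
tool_rot: [3.141, 0.001, 0.695]
force: [-1.2, 1.0, -0.0]
grip_width: 0.0149
finger_force: 48.8
clock: 32.1
position: [0.5405, 0.0619, 0.1633]
tool_rot: [-3.141, -0.001, 0.699]
force: [-0.1, 0.3, -1.3]
grip_width: 0.0146
finger_force: 48.8
t 32.1 tcp [0.5405 0.0619 0.1633] sta [-86.9   0.6 163.3] yaw 0.699 F [-0.1  0.3 -1.3] w 0.0146 d_tool mm [-0.9  1.9 58.3] turn [-0.    -0.001 -0.001]
```

```bash
python3 -m jog '[[[-1,2,30,0,0,0,0],[0,0,22,0,0,0,0],[0,0,5,0,0,0,0],[0,0,1.3,0,0,0,0],[0,0,0,0,0,0,0]]]' 40
python3 -m jog '[[[0,10,0,0,0,0,0],[0,10,0,0,0,0,0],[0,8,0,0,0,0,0],[0,0,0,0,0,0,0]]]'
python3 -c "
from h import *
go(wor([0,-.0003,.105]))"
```

```text
clock: 32.6
position: [0.5413, 0.0603, 0.1055]
tool_rot: [3.141, -0.001, 0.701]
force: [-0.3, 0.9, -1.0]
grip_width: 0.0147
finger_force: 48.8
clock: 33.0
position: [0.5599, 0.0364, 0.105]
tool_rot: [3.141, -0.0, 0.697]
force: [0.4, -0.3, -1.2]
grip_width: 0.0149
finger_force: 48.8
t 33.0 tcp [0.5599 0.0364 0.105 ] sta [-54.9  -0.9 105. ] yaw 0.697 F [ 0.4 -0.3 -1.2] w 0.0149 d_tool mm [ 0.8 54.9  0. ] turn [ 0.001 -0.    -0.002]
```

```bash
python3 -m jog '[[[0.5,8,0,0,0,0,0],[0,8,0,0,0,0,0],[0,0,0,0,0,0,0]]]'
python3 -m jog '[[[0,8,0,0,0,0,0],[0,8,0,0,0,0,0],[0,0,0,0,0,0,0]]]'
python3 -m jog '[[[0,8,0,0,0,0,0],[0,8,0,0,0,0,0],[0,7,0,0,0,0,0],[0,0,0,0,0,0,0]]]'
python3 -c "
from h import *
go(wor([0,-.0003,.105]))"
```

```text
clock: 33.3
position: [0.5705, 0.025, 0.1047]
tool_rot: [3.141, -0.0, 0.699]
force: [0.2, 0.8, -1.7]
grip_width: 0.0148
finger_force: 48.8
clock: 33.6
position: [0.5808, 0.0128, 0.1048]
tool_rot: [3.141, -0.0, 0.699]
force: [0.1, 0.6, -0.5]
grip_width: 0.015
finger_force: 48.8
clock: 34.0
position: [0.5956, -0.0047, 0.1048]
tool_rot: [3.141, -0.001, 0.699]
force: [2.0, 0.9, 0.1]
grip_width: 0.0149
finger_force: 48.8
t 34.0 tcp [ 0.5956 -0.0047  0.1048] sta [-5.000e-01 -1.000e-01  1.048e+02] yaw 0.699 F [2.  0.9 0.1] w 0.0149 d_tool mm [-0.2  0.5 -0.2] turn [ 0.001 -0.001 -0.001]
```

```bash
python3 -m jog '[[[4,0.5,0,0,0,0,0],[0,0,0,0,0,0,0.6],[0,0,0,0,0,0,0.6],[0,0,0,0,0,0,0.6],[0,0,0,0,0,0,0.6]]]' 40
python3 -m jog '[[[0,0,-35,0,0,0,0.6],[0,0,-40,0,0,0,0.6],[-40,0,-10,0,0,0,0],[-45,0,0,0,0,0,0],[-25,0,0,0,0,0,0]]]'
python3 -m jog '[[[0,0,0,0,0,0,0],[0,0,0,0,0,0,0],[0,0,0,0,0,0,0]]]'
python3 -c "
from h import *
go(wor([0,-.105,.122]))
f=bot.grab_frame('scene'); save(f,'s9'); i=cv2.imread('pics/s9.png')[130:230,160:300]; cv2.imwrite('pics/s9c.png',cv2.resize(i,None,fx=5,fy=5,interpolation=cv2.INTER_CUBIC))"
```

```text
clock: 34.5
position: [0.5981, -0.0015, 0.1048]
tool_rot: [-3.142, 0.0, 0.7]
force: [0.5, -1.3, 0.6]
grip_width: 0.0516
finger_force: 0.0
clock: 35.0
position: [0.5117, -0.0745, 0.1901]
tool_rot: [3.141, 0.001, 0.698]
force: [0.9, 0.3, 0.3]
grip_width: 0.0081
finger_force: 0.0
clock: 35.3
position: [0.5147, -0.0717, 0.1898]
tool_rot: [3.142, -0.001, 0.7]
force: [-0.6, 1.1, 0.1]
grip_width: -0.0001
finger_force: 0.0
t 35.3 tcp [ 0.5147 -0.0717  0.1898] sta [  -1.4 -105.2  189.8] yaw 0.7 F [-0.6  1.1  0.1] w -0.0001 d_tool mm [ 0.2  1.3 67.8] turn [ 0.    -0.001  0.001]
```

View pics/s9c.png

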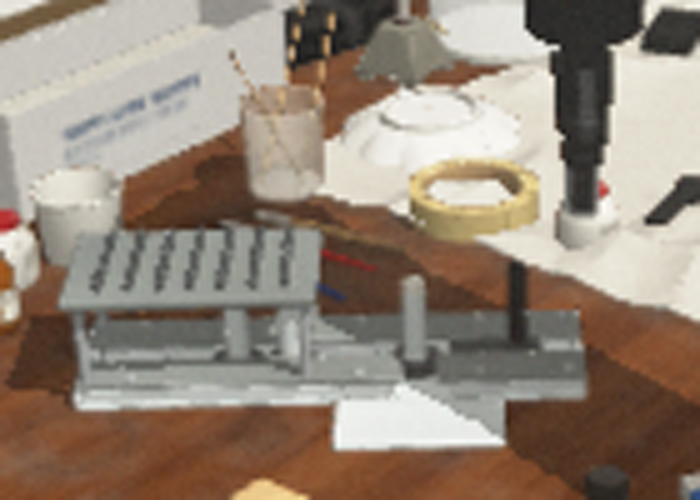

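Two holders are under the hood at (238,335) and (292,335). The third is in the bay at (413,330). Final push.

```bash
python3 -m jog '[[[0,1.5,30,0,0,0,0],[0,0,30,0,0,0,0],[0,0,8,0,0,0,0],[0,0,0,0,0,0,0]]]'
python3 -m jog '[[[15,0,0,0,0,0,0],[15,0,0,0,0,0,0],[18,0,0,0,0,0,0],[18,0,0,0,0,0,0],[18,0,0,0,0,0,0]]]'
python3 -m jog '[[[14,0,0,0,0,0,0],[7,0,0,0,0,0,0],[6,0,0,0,0,0,0],[0,0,0,0,0,0,0]]]'
python3 -m jog '[[[4,0,0,0,0,0,0],[0,0,0,0,0,0,0]]]'
python3 -m jog '[[[2,0,0,0,0,0,0],[0,0,0,0,0,0,0],[0,0,0,0,0,0,0]]]'
python3 -c "
from h import *
go(wor([0,.008,.122]))"
```

```text
clock: 35.75
position: [0.5148, -0.0728, 0.121]
tool_rot: [-3.14, 0.001, 0.701]
force: [0.2, -0.0, 0.1]
grip_width: -0.0
finger_force: 0.0
clock: 36.25
position: [0.5802, -0.0188, 0.1228]
tool_rot: [3.141, 0.001, 0.7]
force: [-7.2, -7.1, 5.0]
grip_width: 0.0002
finger_force: 4.7
clock: 36.65
position: [0.6008, -0.0011, 0.1227]
tool_rot: [3.141, 0.0, 0.7]
force: [-4.6, -4.0, 4.3]
grip_width: 0.0001
finger_force: 3.2
clock: 36.85
position: [0.6023, -0.0, 0.1224]
tool_rot: [-3.141, 0.004, 0.699]
force: [-13.4, -10.0, 7.8]
grip_width: 0.0001
finger_force: 8.3
clock: 37.15
position: [0.6027, 0.0001, 0.1222]
tool_rot: [-3.141, 0.007, 0.698]
force: [-21.0, -14.9, 13.2]
grip_width: -0.0002
finger_force: 13.0
t 37.1 tcp [6.027e-01 1.000e-04 1.222e-01] sta [  0.4   8.4 122.2] yaw 0.698 F [-21.  -14.9  13.2] w -0.0002 d_tool mm [-0.4 -0.4  0.2] turn [-0.001  0.007 -0.001]
```

```bash
python3 -m jog '[[[-27,0,0,0,0,0,0],[-30,0,0,0,0,0,0],[-30,0,0,0,0,0,0],[-25,0,0,0,0,0,0],[0,0,-25,0,0,0,0]]]'
python3 -m jog '[[[0,0,-45,0,0,0,0],[-10,0,-40,0,0,0,0],[0,0,-30,0,0,0,0],[0,0,0,0,0,0,0],[0,0,0,0,0,0,0]]]'
python3 -c "
from h import *
f=bot.grab_frame('scene'); save(f,'s10'); i=cv2.imread('pics/s10.png')[130:230,160:360]; cv2.imwrite('pics/s10c.png',cv2.resize(i,None,fx=4,fy=4,interpolation=cv2.INTER_CUBIC))
for q in('old_mid','ram_paddle'): print([(np.round(d['xyz'],3).tolist(),(1000*sta(d['xyz'])).round(1),round(d['conf'],2)) for d in bot.spot_point(q,f)])"
```

```text
clock: 37.65
position: [0.5168, -0.0717, 0.146]
tool_rot: [-3.14, 0.004, 0.698]
force: [1.0, 1.0, 0.2]
grip_width: 0.0
finger_force: 0.0
clock: 38.15
position: [0.5121, -0.0761, 0.263]
tool_rot: [3.14, -0.002, 0.7]
force: [0.5, 0.3, -0.5]
grip_width: 0.0
finger_force: 0.0
[([0.48, -0.315, 0.054], array([ 162.5, -288.5,   54.1]), 0.48)]
[([0.547, -0.046, 0.05], array([ -0. , -63.7,  50.3]), 0.45)]
```

View pics/s10c.png

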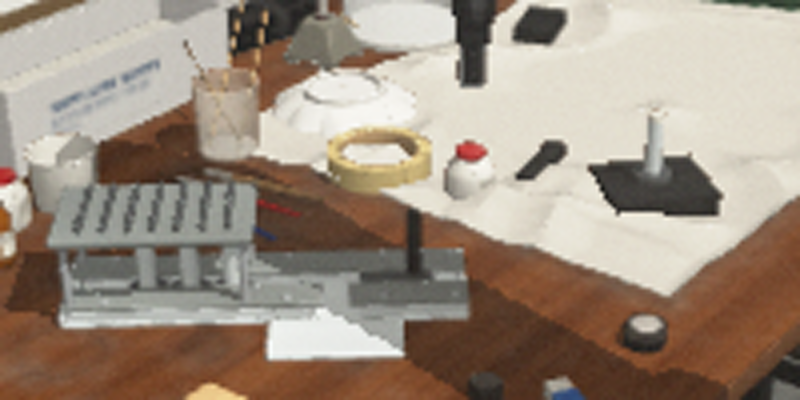

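Three holders stand upright under the hood at (145,265), (190,265) and (233,265). The ram is back at (412,240) and the old holder is upright on the pad at (655,145), so I'm handing in.

```bash
python3 -c "
from h import *
print(bot.job_done())"
```

```text
the job is handed in; nothing more can be done
None
```

The job is handed in (no verdict came back): the last picture shows the old holder upright on the pad, all three fresh holders upright under the hood and the ram sprung back; the bottle and pot were not touched.

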